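Put the mixed-up lids back on their staining dishes

ROBOT

A 6-joint arm with a two-finger parallel gripper is mounted at the origin on the work surface. World frame = base frame: x ahead of the robot, y to its left, z up, the work surface at z = 0. Lengths are in m, angles in rad, forces in N, time in s.
With the tool pointing down it reaches from about 0.375 to 0.9 m from the base axis. Payload 3.1 kg.
Tool frame: the origin (TCP) lies on the mounting face of the last link; the fingertips stand 182 mm ahead of it and the grasp point (between the pads) lies 164 mm ahead of it; z points along the fingers, y is the direction in which the jaws open and shut (so a half turn about z gives the same grasp; the last joint's range is limited). The gripper opens to 87 mm and grips with 3 to 60 N. Pads are 19 mm wide; open, the fingers measure 117 mm over their backs; the gripper's body (75 mm by 190 mm) begins 51 mm behind the grasp point.
Start: joints at [-1.367, 0.527, 1.433, -0, 1.181, -0.178], TCP at [0.233, -0.58, 0.405] pointing down, gripper open.
Joint ranges: [-3.08, 3.08], [-0.75, 2.2], [0.22, 2.44], [-1.43, 4.57], [0, 2.65], [-2.85, 2.85]. Speed limits (rad/s): [2.79, 2.79, 3.14, 3.14, 3.14, 3.14].

INTERFACE

Orientations are given as a unit quaternion [x, y, z, w].
In Python, from rig import robot, camera, camera_model gives the robot as it stands.
- The arm moves only by the tool drive_tool, never from a script. Its argument "plan" is a list that holds one entry, the list of rows, each a list of 6 numbers: the shift along the world's x, y, z in units of 2.5 cm (1.0 is 2.5 cm), then the turn, a rotation vector about the world's x, y, z in units of 6 degrees (1.0 is 6 degrees). A call has 1 to 8 rows; each row shifts and turns the commanded pose from where the row before left it; what a row does not reach is not made up. A row lasts 1/8 s, in which the tool goes at most 62.5 mm and 10.7 degrees, less where a joint would pass 70% of its speed; a pose out of reach is approached as far as the arm can. A call with a number of a shift or a turn outside -1 to 1 is refused whole. A call with a gripper value outside its range is refused whole. "grip" is the closure, from 0 (fully open) to 1 (shut), set as the call begins (left out, the last holds). The fingers move at their own pace and stop on an object; "force" is the grip in N (left out, the last holds). Time passes only in rows, so rows that do not move let the fingers close. It gives the time, the measured TCP pose, the force and the opening at its end, in the units of the state.
- robot.get_obs(): the state, without advancing time (a new reading comes with each control period).
- camera(name): name is "side" or "top"; returns the picture (480x640x3 uint8, red, green, blue); there is no depth.
- camera_model(name): a dict with "K" (3x3 intrinsics, pixels), "world_to_cam" (4x4, takes a point from world to camera coordinates). Camera axes: x right, y up, looking along -z (the intrinsics and any distortion apply to the point x, -y, -z); pixel columns grow to the right and rows downward; lengths in m; the calibration is good to about 2 mm. A picture is of the moment at which its call begins. camera_model takes no time and is no camera call.
- robot.hand_in(): hands the job in, once; it reports no verdict.
The state is a dict: "time": time; "q": joint angles; "joint_velocities": joint speeds; "joint_torque": joint torques, N m; "position": TCP position; "tool_rot": TCP orientation; "ft_force": force on the tool from outside, world axes, zero at the start; "moment": the same for the moment, N m; "grip_width": finger opening in m.
Only numpy, scipy, OpenCV 4.12 (cv2) and the standard library are available. Lean on these libraries where they do the work, as an engineer would, in place of code of your own. Each camera call takes 0.05 s, during which the arm holds its last target.

TASK

The lids of the three slide-staining dishes went back on the wrong dishes after washing. Put each lid on the dish of its own shape, square to it and fully home: round on round, square on square, oblong on oblong. The steel draining stand is free for parking a lid on the way; never lay a lid on the bare bench, and leave the bottle, slide box and slide rack alone.

Things in the scene. Friction and masses are not known exactly. Their poses are not given: they have to be found in the camera images.
- round_lid: Loose grey plastic lid, round, 52 to 105 g. Its origin is the centre of the underside of the locating step; z up out of the grip. A 5 mm deep locating step, then a 6 mm plate (top 11 mm above the origin), then a grip 30 mm tall (its top 41 mm above the origin). Plate 98 mm diameter, step 70 mm diameter, grip a round knob 26 mm in diameter. At the start it lies on the square dish.
- square_lid: Loose grey plastic lid, square, 56 to 112 g. Its origin is the centre of the underside of the locating step; z up out of the grip. A 5 mm deep locating step, then a 6 mm plate (top 11 mm above the origin), then a grip 30 mm tall (its top 41 mm above the origin). Plate 92 x 92 mm, step 62 x 62 mm, grip a square knob 24 x 24 mm, sides parallel to the lid's (x and y axes). At the start it lies across the oblong dish, resting on its step.
- oblong_lid: Loose grey plastic lid, oblong, 60 to 120 g. Its origin is the centre of the underside of the locating step; z up out of the grip. A 5 mm deep locating step, then a 6 mm plate (top 11 mm above the origin), then a grip 30 mm tall (its top 41 mm above the origin). Plate 136 (x) x 68 (y) mm, step 106 x 38 mm, grip an upright fin 56 mm long (along x) and 14 mm thick (y). At the start it lies across the round dish, resting on its step.
- round_dish: Fixed; origin at the centre of its underside, on the bench; z up. White, straight 4 mm walls, open top (hidden by a lid at the start), with a foot 5 mm thick that stands out 6 mm all round. Round: outside diameter 92 mm, mouth 84 mm, rim 75 mm above the bench. With the round lid fully home the lid's origin is 70 mm above the bench and the lid has 7 mm of play each way.
- square_dish: Fixed; origin at the centre of its underside, on the bench; z up. White, straight 4 mm walls, open top (hidden by a lid at the start), with a foot 5 mm thick that stands out 6 mm all round. Square: outside 84 x 84 mm, mouth 76 x 76 mm, sides parallel to its x and y, rim 70 mm above the bench. With the square lid fully home (any quarter turn) the lid's origin is 65 mm above the bench and the lid has 7 mm of play each way.
- oblong_dish: Fixed; origin at the centre of its underside, on the bench; z up. White, straight 4 mm walls, open top (hidden by a lid at the start), with a foot 5 mm thick that stands out 6 mm all round. Oblong: outside 128 (x) x 60 (y) mm, mouth 120 x 52 mm, rim 60 mm above the bench. With the oblong lid fully home (either way round) the lid's origin is 55 mm above the bench and the lid has 7 mm of play each way.
- stand: Low draining stand, fixed: a flat perforated steel plate 150 (x) x 120 (y) mm without a rim, on four short feet; its top is 22 mm above the bench, empty at the start: the free spot for a lid. Origin at its centre, on the bench; z up.
- bottle: Bystander: closed amber reagent bottle, 64 mm diameter, 125 mm tall, standing loose at the robot's left. Origin at the centre of its underside.
- slide_box: Bystander: closed slate-grey slide box, 85 x 175 x 33 mm, loose, beyond the dishes on the left. Origin at the centre of its underside.
- slide_rack: Bystander: steel wire slide rack with eight glass slides on edge, 104 x 76 x 32 mm, loose, beyond the dishes on the right. Origin at the centre of its underside.

How it is judged:
At the end, for the whole second after the job is handed in: Each lid is at rest and level (0.06 rad) on the dish of its own shape: centre within 12 mm of the dish's, plate down on the rim (height within 3 mm); the square and oblong lids within 0.25 rad of parallel to their dishes (square: any quarter turn; oblong: either way round) (horizontal distance between round_lid and round_dish below 0.012 m and z of round_lid in the frame of round_dish between 0.067 and 0.073 m and angle between each of round_lid, square_lid, oblong_lid's own z axis and vertical below 0.06 rad and linear speed of each of round_lid, square_lid, oblong_lid below 0.01 m/s and horizontal distance between square_lid and square_dish below 0.012 m and z of square_lid in the frame of square_dish between 0.062 and 0.068 m and horizontal distance between oblong_lid and oblong_dish below 0.012 m and z of oblong_lid in the frame of oblong_dish between 0.052 and 0.058 m and angle between the x axis of oblong_lid and the x axis of oblong_dish, either way round below 0.25 rad and (angle between the x axis of square_lid and the x axis of square_dish, either way round below 0.25 rad or angle between the x axis of square_lid and the y axis of square_dish, either way round below 0.25 rad)); the robot touches nothing.
It fails at once if a lid is laid or dropped on the bare bench (height (world z) of any of round_lid, square_lid, oblong_lid below 0.012 m).
It fails at once if the bottle is shifted by more than 25 mm (distance of bottle from where it was at the start of the episode above 0.025 m).
It fails at once if the slide box is shifted by more than 25 mm (distance of slide_box from where it was at the start of the episode above 0.025 m).
It fails at once if the slide rack is shifted by more than 25 mm (distance of slide_rack from where it was at the start of the episode above 0.025 m).
It also fails if it takes over 109 s, if anything falls off the work surface, if the arm or the gripper's body presses on something with over 40 N, if the wrist force passes 120 N, or if a joint passes its speed limit or range.

## Working session

There is one attempt and no reset: what is moved stays moved. The work goes in short steps, Python scripts to look and compute and a tool call to move; the robot and the scene stay as the last step left them, time stands still between calls to the robot, and variables do not carry over. Pictures are saved under pics/ and viewed, and the job is handed in when it is done.

Besides the shell and the picture viewer there is one more tool, called after "Request:" as name(argument=value, ...), one argument or row to a line, values as JSON. drive_tool: Moves the arm, as the interface text tells. Shifts and turns lie within -1 to 1; 1 stands for 2.5 cm of shift or 6 degrees of turn. Its arguments: {"type":"object","properties":{"plan":{"type":"array","items":{"type":"array","items":{"type":"array","items":{"type":"number","minimum":-1,"maximum":1}}}},"grip":{"type":"number"},"force":{"type":"number"}},"required":["plan"]}

```bash
ls; mkdir -p pics
python3 - <<'E'
from rig import robot,camera,camera_model
import cv2
for n in("top","side"):
    cv2.imwrite(f"pics/{n}0.png",camera(n)[:,:,::-1]); m=camera_model(n); print(n,m)
print(robot.get_obs())
E
```

```text
pics
top {'K': array([[552.82882784,   0.        , 317.99241138],
       [  0.        , 552.82882784, 237.51814444],
       [  0.        ,   0.        ,   1.        ]]), 'world_to_cam': array([[-3.15859617e-04, -9.99883666e-01, -1.52497322e-02,
         1.19355330e-01],
       [ 9.92269214e-01, -2.20592844e-03,  1.24084411e-01,
        -5.53898860e-01],
       [-1.24103616e-01, -1.50926465e-02,  9.92154476e-01,
        -1.36851779e+00],
       [ 0.00000000e+00,  0.00000000e+00,  0.00000000e+00,
         1.00000000e+00]])}
side {'K': array([[532.85696303,   0.        , 319.28321775],
       [  0.        , 532.85696303, 239.55329195],
       [  0.        ,   0.        ,   1.        ]]), 'world_to_cam': array([[-0.99407035, -0.10872758, -0.00156877,  0.58321189],
       [ 0.06984434, -0.64949468,  0.75715152, -0.0328128 ],
       [-0.08334217,  0.75255231,  0.65323741, -1.39541387],
       [ 0.        ,  0.        ,  0.        ,  1.        ]])}
{'time': 0.1, 'q': array([-1.36752329e+00,  5.28350659e-01,  1.43379868e+00, -6.81671060e-06,
        1.18140433e+00, -1.78513983e-01]), 'joint_velocities': array([-0.00040666, -0.00076042, -0.00219228, -0.00053485,  0.00083486,
        0.00124029]), 'joint_torque': array([-2.85013766e-04, -4.40983701e+01, -1.77151000e+01,  6.34691468e-02,
        5.33947698e-02, -4.72913246e-05]), 'position': array([ 0.23281465, -0.57967266,  0.4038752 ]), 'tool_rot': array([ 9.81834378e-01,  1.89737431e-01, -1.52896461e-05, -9.80396913e-04]), 'ft_force': array([ 0.5975165 , -0.28222628, -0.07951702]), 'moment': array([-4.84264271e-02, -1.54476215e-05,  4.90205915e-02]), 'grip_width': 0.08713069894331492}
```

View pics/top0.png

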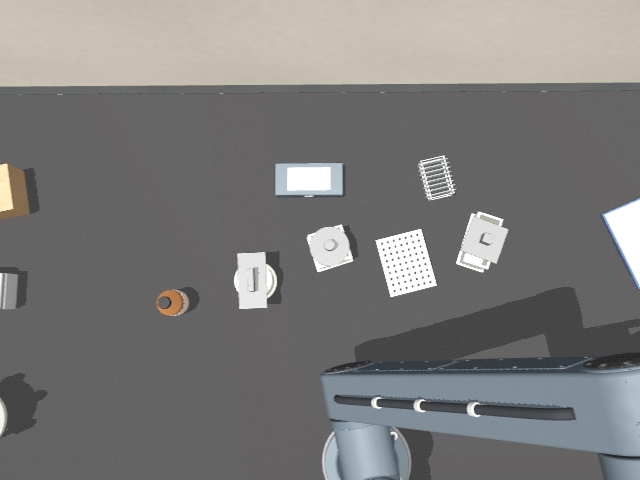

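View pics/side0.png

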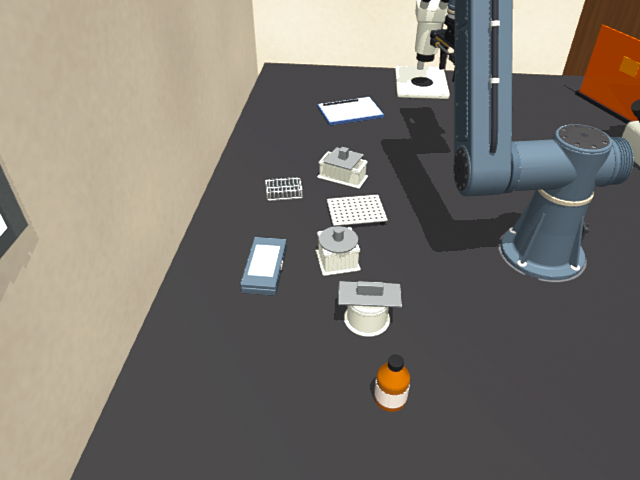

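Run:
```python
import cv2,numpy as np
a=cv2.imread("pics/top0.png"); 
c=[a[235:325,215:305],a[205:295,287:377],a[205:295,438:528],a[220:310,361:451]]
f=lambda i:cv2.resize(i,(390,290) if 0 else (290,290),interpolation=cv2.INTER_CUBIC)
cv2.imwrite("pics/crop0.png",np.vstack([np.hstack([f(c[0]),f(c[1])]),np.hstack([f(c[2]),f(c[3])])]))
for (x,y) in [(245,262),(250,280),(257,262),(330,245),(318,240),(487,239),(478,225),(485,216),(330,230),(243,283),(272,280)]: print(x,y,a[y,x])
```

```text
245 262 [229 231 229]
250 280 [230 231 230]
257 262 [229 230 229]
330 245 [226 228 227]
318 240 [227 228 227]
487 239 [224 225 223]
478 225 [222 223 222]
485 216 [172 180 180]
330 230 [225 226 225]
243 283 [231 232 231]
272 280 [176 185 187]
```

View pics/crop0.png

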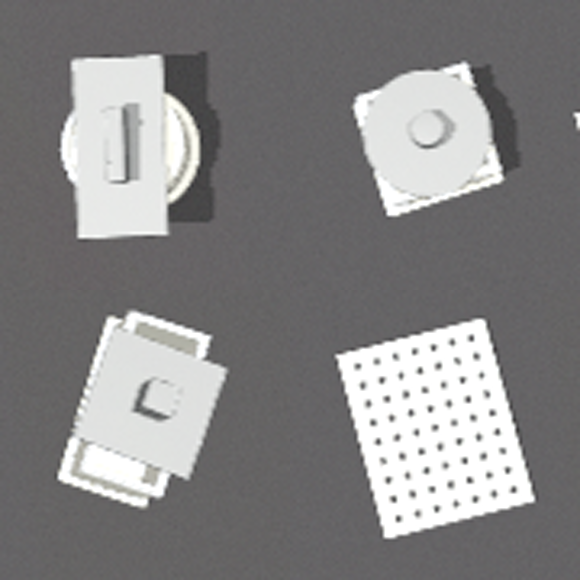

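```bash
cat > h.py <<'E'
import cv2,numpy as np
from rig import robot,camera,camera_model
def cast(n,uv,z):
    m=camera_model(n);K=m["K"];T=m["world_to_cam"];R=T[:3,:3];t=T[:3,3]
    c=-R.T@t; out=[]
    for u,v in np.atleast_2d(np.array(uv,float)):
        d=np.linalg.solve(K,[u,v,1]);d=R.T@np.array([d[0],-d[1],-d[2]])
        out.append((c+d*(z-c[2])/d[2])[:2])
    return np.array(out)
def proj(n,P):
    m=camera_model(n);T=m["world_to_cam"]
    p=np.atleast_2d(P)@T[:3,:3].T+T[:3,3]; q=(p*[1,-1,-1])@m["K"].T
    return q[:,:2]/q[:,2:]
E
python3 - <<'E'
from h import *
a=cv2.imread("pics/top0.png"); g=a.min(2)
for n,(x0,x1,y0,y1) in dict(obl=(215,305,235,325),rnd=(287,377,205,295),sq=(438,528,205,295)).items():
    c=g[y0:y1,x0:x1]; print(n,np.histogram(c,bins=[0,60,80,120,160,180,200,210,215,220,225,230,235,240,245,250,256]))
c=np.hstack([a[y0:y1,x0:x1] for (x0,x1,y0,y1) in [(228,282,245,315),(303,357,220,290),(455,509,206,276)]])
cc=cv2.resize(c,None,fx=4.9,fy=4.9,interpolation=cv2.INTER_NEAREST); 
lut=np.clip((np.arange(256)-150)*2.4,0,255).astype(np.uint8)
cv2.imwrite("pics/crop1.png",cv2.LUT(cc,lut))
E
```

```text
obl (array([   0,  452, 5709,   89,  104,   55,   94,   50,   44,   59,  501,
        728,   62,   58,   13,   82]), array([  0,  60,  80, 120, 160, 180, 200, 210, 215, 220, 225, 230, 235,
       240, 245, 250, 256]))
rnd (array([   0,  204, 6331,   50,   60,   43,   63,   37,   20,  152,  898,
         40,   19,   18,   14,  151]), array([  0,  60,  80, 120, 160, 180, 200, 210, 215, 220, 225, 230, 235,
       240, 245, 250, 256]))
sq (array([   0,    0, 5975,   70,  198,   93,   75,   38,   32, 1104,   95,
         27,   33,   22,   47,  291]), array([  0,  60,  80, 120, 160, 180, 200, 210, 215, 220, 225, 230, 235,
       240, 245, 250, 256]))
```

View pics/crop1.png

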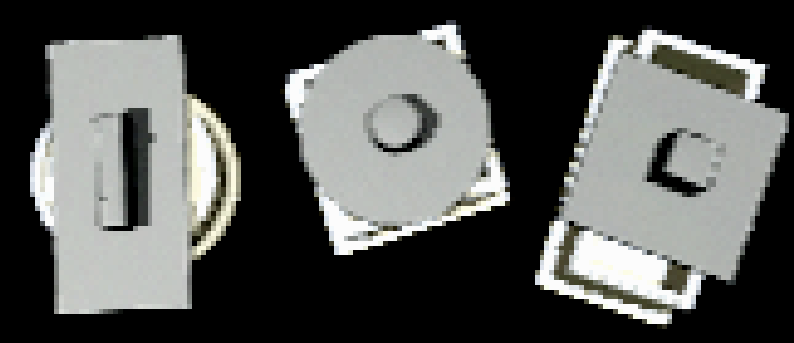

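```bash
cat >> h.py <<'E'
def lid(a,box,z,n="top",lo=213,hi=241):
    x0,x1,y0,y1=box; g=a[y0:y1,x0:x1]
    m=((g.min(2)>lo)&(g.max(2)<hi)).astype(np.uint8)
    m=cv2.morphologyEx(m,cv2.MORPH_OPEN,np.ones((3,3),np.uint8))
    cs,_=cv2.findContours(m,cv2.RETR_EXTERNAL,cv2.CHAIN_APPROX_NONE)
    c=max(cs,key=cv2.contourArea)
    c=cv2.convexHull(c)[:,0]+[x0,y0]
    w=(cast(n,c,z)*1000).astype(np.float32)
    return w
E
python3 - <<'E'
from h import *
a=cv2.imread("pics/top0.png")
w=lid(a,(215,305,235,325),.086); print("oblong",cv2.minAreaRect(w))
w=lid(a,(287,377,205,295),.076); print("round",cv2.minEnclosingCircle(w),cv2.minAreaRect(w))
w=lid(a,(438,528,205,295),.071); print("square",cv2.minAreaRect(w))
w=lid(a,(361,451,215,310),.022,lo=200,hi=300); print("stand",cv2.minAreaRect(w))
for nm,b,z in(("sqdish",(287,377,205,295),.005),("obdish",(438,528,205,295),.005)):
    w=lid(a,b,z,lo=244,hi=300)
    x0,x1,y0,y1=b; m=(a[y0:y1,x0:x1].min(2)>244); ys,xs=np.nonzero(m)
    w=(cast("top",np.c_[xs+x0,ys+y0],z)*1000).astype(np.float32); print(nm,cv2.minAreaRect(w))
E
```

```text
oblong ((444.2359619140625, 278.70928955078125), (136.55783081054688, 69.9265365600586), 6.015053749084473)
round ((527.619384765625, 90.54065704345703), 49.086551666259766) ((528.157470703125, 91.50193786621094), (94.76702117919922, 92.07330322265625), 5.27758264541626)
square ((544.5113525390625, -290.61279296875), (89.28360748291016, 89.33282470703125), 68.72703552246094)
stand ((491.8320617675781, -103.8415756225586), (149.4285888671875, 121.1824722290039), 14.097466468811035)
sqdish ((542.2362060546875, 54.59787368774414), (99.40863800048828, 168.65585327148438), 17.67401885986328)
obdish ((547.794677734375, -296.90142822265625), (78.91943359375, 148.5863494873047), 71.26566314697266)
```

Run:
```python
from h import *
a=cv2.imread("pics/top0.png")
S=6
for nm,(x0,x1,y0,y1),z in(("obl",(215,305,235,325),.086),("sq",(438,528,205,295),.071),("rnd",(287,377,205,295),.076)):
    u=cv2.resize(a[y0:y1,x0:x1],None,fx=S,fy=S,interpolation=cv2.INTER_LINEAR)
    m=((u.min(2)>195)&(u.max(2)<240)).astype(np.uint8)
    m=cv2.morphologyEx(m,cv2.MORPH_OPEN,np.ones((15,15),np.uint8))
    cs,_=cv2.findContours(m,cv2.RETR_EXTERNAL,cv2.CHAIN_APPROX_NONE); c=max(cs,key=cv2.contourArea)
    c=cv2.convexHull(c)
    px=(c[:,0]+.5)/S-.5+[x0,y0]
    w=(cast("top",px,z)*1000).astype(np.float32)
    M=cv2.moments(w); print(nm,cv2.minAreaRect(w),"cen",M['m10']/M['m00'],M['m01']/M['m00'],"area",M['m00'],"ori",np.degrees(.5*np.arctan2(2*M['mu11'],M['mu20']-M['mu02'])))
    ap=cv2.approxPolyDP(w.reshape(-1,1,2),8,True)[:,0]; print(ap.round(1).tolist())
s=cv2.imread("pics/side0.png")
for P in [(.4442,.2787,.116),(.528,.091,.106),(.5445,-.2906,.101),(.4918,-.1038,.022)]:
    p=proj("side",P)[0]; q=proj("top",P)[0];print(P,p,q); cv2.drawMarker(s,tuple(int(round(v)) for v in p),(0,0,255),cv2.MARKER_CROSS,8,1)
c=s[130:350,230:430]; cv2.imwrite("pics/side1.png",cv2.resize(c,None,fx=2.7,fy=2.7,interpolation=cv2.INTER_NEAREST))
```

```text
obl ((444.0938415527344, 278.564453125), (134.82896423339844, 73.65748596191406), 2.797431468963623) cen 444.48365536764976 278.4317140384512 area 9503.820963785285 ori 2.868095567465941
[[512.5999755859375, 250.39999389648438], [378.79998779296875, 243.60000610351562], [376.1000061035156, 305.20001220703125], [507.79998779296875, 315.6000061035156]]
sq ((544.1638793945312, -290.05908203125), (94.92605590820312, 95.09355926513672), 67.67501068115234) cen 544.188275741402 -290.31236666202705 area 8686.93959114002 ori -18.40104924663987
[[601.0, -264.29998779296875], [569.9000244140625, -347.8999938964844], [488.0, -317.20001220703125], [517.2999877929688, -233.60000610351562]]
rnd ((527.7743530273438, 91.764404296875), (95.95032501220703, 96.39208984375), 1.3883998394012451) cen 527.7538209662332 91.0277166688858 area 7510.9107332476415 ori 34.16311712892018
[[574.0, 71.69999694824219], [547.4000244140625, 47.20000076293945], [509.5, 45.0], [484.5, 65.19999694824219], [482.5, 111.69999694824219], [514.2000122070312, 137.10000610351562], [554.2000122070312, 135.89999389648438], [575.2999877929688, 100.9000015258789]]
(0.4442, 0.2787, 0.116) [370.9285278  283.67726133] [250.09893831 279.35796604]
(0.528, 0.091, 0.106) [339.04788567 229.22969936] [329.03971224 244.59489894]
(0.5445, -0.2906, 0.101) [343.82038303 149.12260867] [487.47802985 237.69863072]
(0.4918, -0.1038, 0.022) [356.7854357  209.14377149] [405.52786838 262.26370602]
```

View pics/side1.png

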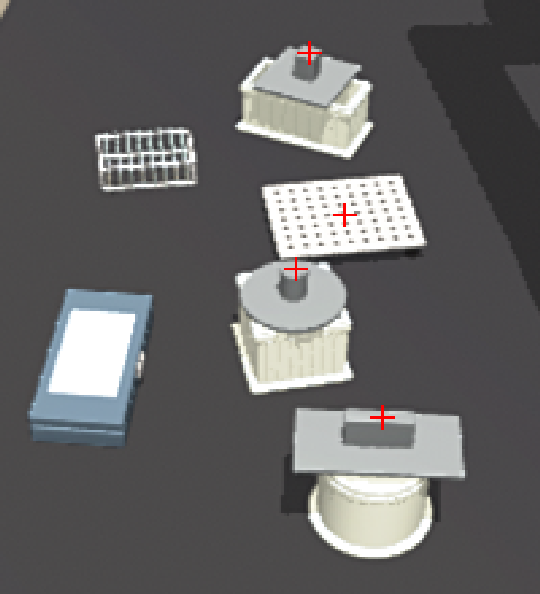

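Request:
drive_tool(
  plan=[
    [[0.44, 1, -0.1, 0, 0, 0], [0.44, 1, -0.1, 0, 0, 0], [0.44, 1, -0.1, 0, 0, 0], [0.44, 1, -0.1, 0, 0, 0], [0.44, 1, -0.1, 0, 0, 0], [0.44, 1, -0.1, 0, 0, 0], [0.44, 1, -0.1, 0, 0, 0], [0.44, 1, -0.1, 0, 0, 0]],
  ],
  grip=0,
  force=25,
)

```text
time: 1.1
position: [0.3211, -0.379, 0.3844]
tool_rot: [0.982, 0.19, -0.0, -0.0]
ft_force: [0.7, -0.3, -0.6]
grip_width: 0.0867
```

Request:
drive_tool(
  plan=[
    [[0.44, 1, -0.1, 0, 0, 0], [0.44, 1, -0.1, 0, 0, 0], [0.44, 1, -0.1, 0, 0, 0], [0.44, 1, -0.1, 0, 0, 0], [0.44, 1, -0.1, 0, 0, 0], [0.44, 1, -0.1, 0, 0, 0], [0.44, 1, -0.1, 0, 0, 0], [0.44, 1, -0.1, 0, 0, 0]],
  ],
)

```text
time: 2.1
position: [0.4091, -0.1791, 0.3645]
tool_rot: [0.982, 0.19, -0.0, -0.0]
ft_force: [0.2, -0.5, 0.1]
grip_width: 0.0873
```

Request:
drive_tool(
  plan=[
    [[0.44, 1, -0.1, 0, 0, 0], [0.44, 1, -0.1, 0, 0, 0], [0.44, 1, -0.1, 0, 0, 0], [0.44, 1, -0.1, 0, 0, 0], [0.44, 1, -0.1, 0, 0, 0], [0.44, 1, -0.1, 0, 0, 0], [0.44, 1, -0.1, 0, 0, 0], [0.44, 1, -0.1, 0, 0, 0]],
  ],
)

```text
time: 3.1
position: [0.4971, 0.0209, 0.3444]
tool_rot: [0.982, 0.19, -0.0, -0.0]
ft_force: [0.2, -0.4, 0.4]
grip_width: 0.0867
```

Request:
drive_tool(
  plan=[
    [[0.41, 0.93, 0, 0, 0, 0], [0.41, 0.93, 0, 0, 0, 0], [0.42, 0.94, -0.3, 0, 0, 0], [0, 0, -1, 0, 0, 0], [0, 0, -1, 0, 0, 0], [0, 0, -0.6, 0, 0, 0], [0, 0, -0.4, 0, 0, 0], [0, 0, 0, 0, 0, 0]],
  ],
)

```text
time: 4.1
position: [0.5278, 0.0899, 0.2618]
tool_rot: [0.982, 0.19, -0.001, -0.0]
ft_force: [-0.8, -0.7, 1.2]
grip_width: 0.087
```

Request:
drive_tool(
  plan=[
    [[0, 0, 0, 0, 0, 0], [0, 0, 0, 0, 0, 0], [0, 0, 0, 0, 0, 0], [0, 0, 0, 0, 0, 0], [0, 0, 0, 0, 0, 0], [0, 0, 0, 0, 0, 0]],
  ],
  grip=1,
  force=25,
)

```text
time: 4.85
position: [0.5279, 0.09, 0.2622]
tool_rot: [0.982, 0.19, -0.0, -0.0]
ft_force: [-0.8, -0.6, 0.1]
grip_width: 0.0348
```

Request:
drive_tool(
  plan=[
    [[0, 0, 0, 0, 0, 0], [0, 0, 0, 0, 0, 0], [0, 0, 0, 0, 0, 0], [0, 0, 0.5, 0, 0, 0], [0, 0, 0.8, 0, 0, 0], [0, 0, 0.7, 0, 0, 0]],
  ],
)

```text
time: 5.6
position: [0.5279, 0.09, 0.3135]
tool_rot: [0.982, 0.19, 0.0, 0.0]
ft_force: [-0.2, -0.4, -1.7]
grip_width: 0.0255
```

Request:
drive_tool(
  plan=[
    [[-0.18, -0.97, 0, 0, 0, 0], [-0.18, -0.97, 0, 0, 0, 0], [-0.18, -0.97, 0, 0, 0, 0], [-0.18, -0.97, 0, 0, 0, 0], [-0.18, -0.97, 0, 0, 0, 0], [-0.18, -0.97, 0, 0, 0, 0], [-0.18, -0.97, -0.4, 0, 0, 0], [-0.18, -0.97, -0.6, 0, 0, 0]],
  ],
)

```text
time: 6.6
position: [0.492, -0.1049, 0.2882]
tool_rot: [0.982, 0.19, 0.001, 0.001]
ft_force: [-0.0, 0.4, -1.2]
grip_width: 0.0252
```

Request:
drive_tool(
  plan=[
    [[0, 0, -1, 0, 0, 0], [0, 0, -0.8, 0, 0, 0], [0, 0, -0.5, 0, 0, 0], [0, 0, -0.3, 0, 0, 0], [0, 0, -0.1, 0, 0, 0], [0, 0, 0, 0, 0, 0]],
  ],
)

```text
time: 7.35
position: [0.4921, -0.1039, 0.22]
tool_rot: [0.982, 0.19, 0.0, 0.0]
ft_force: [-0.8, -0.2, -0.9]
grip_width: 0.0256
```

Just above the stand; ease the last millimetre and release.

Request:
drive_tool(
  plan=[
    [[0, 0, -0.04, 0, 0, 0], [0, 0, 0, 0, 0, 0]],
  ],
)

```text
time: 7.6
position: [0.4921, -0.104, 0.2192]
tool_rot: [0.982, 0.19, 0.001, 0.0]
ft_force: [0.8, -0.2, 0.3]
grip_width: 0.0253
```

Request:
drive_tool(
  plan=[
    [[0, 0, 0, 0, 0, 0], [0, 0, 0, 0, 0, 0], [0, 0, 0, 0, 0, 0], [0, 0, 0, 0, 0, 0], [0, 0, 1, 0, 0, 0], [0, 0, 1, 0, 0, 0], [0, 0, 1, 0, 0, 0], [0, 0, 0.8, 0, 0, 0]],
  ],
  grip=0,
)

```text
time: 8.6
position: [0.4918, -0.1039, 0.3147]
tool_rot: [0.982, 0.19, 0.0, 0.0]
ft_force: [-0.0, -0.1, 0.3]
grip_width: 0.0864
```

Run:
```python
from h import *
t=camera("top")[:,:,::-1];cv2.imwrite("pics/top2.png",t)
s=camera("side")[:,:,::-1];cv2.imwrite("pics/side2.png",s)
```

```text
(no output)
```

View pics/top2.png

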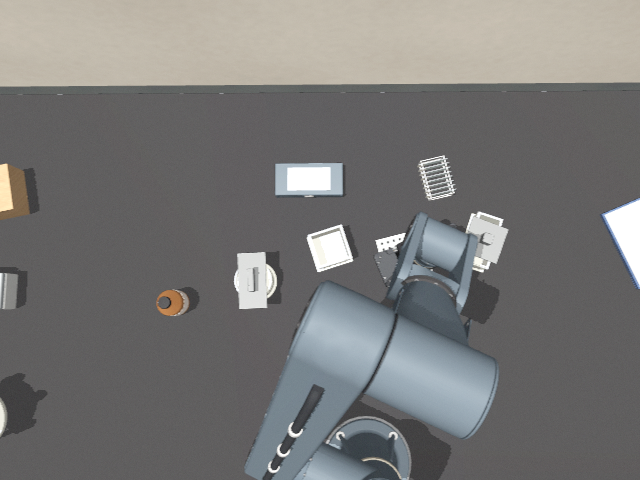

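View pics/side2.png

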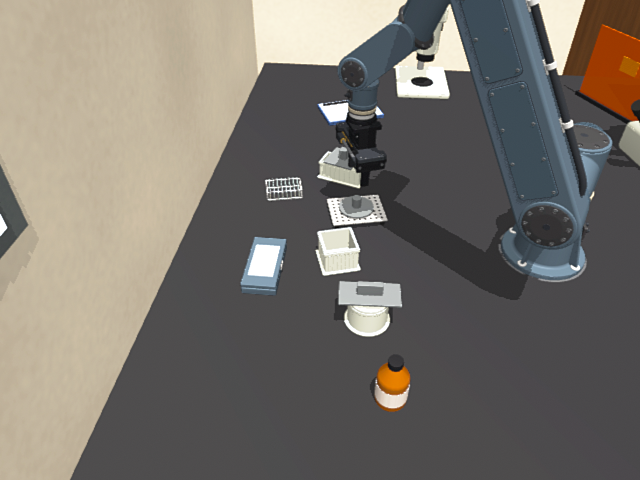

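Run:
```python
from h import *
a=cv2.imread("pics/top2.png"); x0,x1,y0,y1=300,362,218,280
u=cv2.resize(a[y0:y1,x0:x1],None,fx=9,fy=9,interpolation=cv2.INTER_CUBIC)
cv2.imwrite("pics/sqd.png",u)
m=(u.min(2)>160).astype(np.uint8)
cs,_=cv2.findContours(m,cv2.RETR_EXTERNAL,cv2.CHAIN_APPROX_NONE);c=cv2.convexHull(max(cs,key=cv2.contourArea))[:,0]
px=(c+.5)/9-.5+[x0,y0]
for z in(.005,.07): print(z,cv2.minAreaRect((cast("top",px,z)*1000).astype(np.float32)))
```

```text
0.005 ((531.0894165039062, 90.01353454589844), (102.73710632324219, 99.87512969970703), 17.591690063476562)
0.07 ((524.18115234375, 90.35382080078125), (98.04536437988281, 95.3140869140625), 17.59170913696289)
```

View pics/sqd.png

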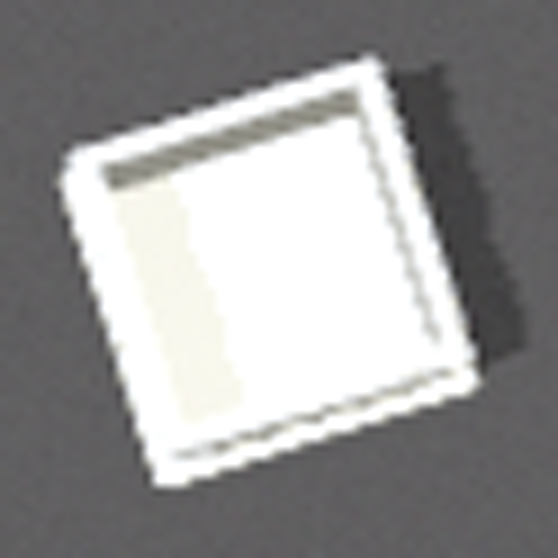

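Request:
drive_tool(
  plan=[
    [[0.26, -0.93, 0, 0, 0, -0.88], [0.26, -0.93, 0, 0, 0, -0.88], [0.26, -0.93, 0, 0, 0, -0.88], [0.26, -0.93, 0, 0, 0, -0.88], [0.26, -0.93, 0, 0, 0, -0.88], [0.26, -0.93, 0, 0, 0, -0.88], [0.26, -0.93, 0, 0, 0, -0.88], [0.27, -0.94, 0, 0, 0, -0.88]],
  ],
)

```text
time: 9.7
position: [0.544, -0.2908, 0.3122]
tool_rot: [0.984, -0.178, -0.001, -0.001]
ft_force: [-0.5, 0.6, -0.7]
grip_width: 0.0872
```

Run:
```python
from h import *
from scipy.spatial.transform import Rotation as R
o=robot.get_obs();print(o["position"],R.from_quat(o["tool_rot"]).as_matrix()[:,0])
a=cv2.imread("pics/top2.png"); x0,x1,y0,y1=300,362,218,280
u=cv2.resize(a[y0:y1,x0:x1],None,fx=9,fy=9,interpolation=cv2.INTER_CUBIC)
c=np.array([529.6,89.5]);t=np.radians(17.6);A=np.array([[np.cos(t),-np.sin(t)],[np.sin(t),np.cos(t)]])
for h,z,col in((42,.07,(0,0,255)),(38,.07,(0,160,0)),(48,.005,(255,0,0))):
    P=np.array([[1,1],[1,-1],[-1,-1],[-1,1]])*h@A.T+c
    q=proj("top",np.c_[P/1000,[z]*4]); q=((q+.5-[x0,y0])*9-.5).round().astype(int)
    cv2.polylines(u,[q],True,col,1)
cv2.imwrite("pics/sqd2.png",u)
```

```text
[ 0.54397076 -0.29079982  0.31224372] [ 0.93637756 -0.35098771 -0.00216655]
```

View pics/sqd2.png

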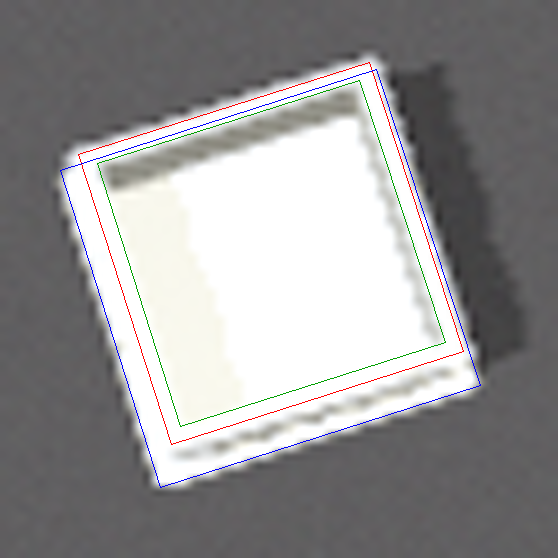

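Request:
drive_tool(
  plan=[
    [[0, 0, -0.9, 0, 0, 0], [0, 0, -0.8, 0, 0, 0], [0, 0, -0.4, 0, 0, 0], [0, 0, -0.2, 0, 0, 0], [0, 0, 0, 0, 0, 0]],
  ],
)

```text
time: 10.32
position: [0.5442, -0.2902, 0.2561]
tool_rot: [0.984, -0.177, -0.0, -0.0]
ft_force: [-0.4, 0.5, -0.1]
grip_width: 0.0868
```

Request:
drive_tool(
  plan=[
    [[0, 0, 0, 0, 0, 0], [0, 0, 0, 0, 0, 0], [0, 0, 0, 0, 0, 0], [0, 0, 0, 0, 0, 0], [0, 0, 0, 0, 0, 0], [0, 0, 0, 0, 0, 0], [0, 0, 0, 0, 0, 0], [0, 0, 0, 0, 0, 0]],
  ],
  grip=1,
)

```text
time: 11.32
position: [0.5441, -0.2902, 0.2562]
tool_rot: [0.984, -0.177, 0.0, 0.0]
ft_force: [0.3, -0.2, -0.2]
grip_width: 0.0241
```

Request:
drive_tool(
  plan=[
    [[0, 0, 0.6, 0, 0, 0], [0, 0, 1, 0, 0, 0], [0, 0, 0.9, 0, 0, 0], [-0.04, 0.5, 0, 0, 0, 0.4], [-0.04, 0.95, 0, 0, 0, 0.4], [-0.04, 0.95, 0, 0, 0, 0.4], [-0.04, 0.95, 0, 0, 0, 0.4], [-0.04, 0.95, 0, 0, 0, 0.4]],
  ],
)

```text
time: 12.32
position: [0.5389, -0.1805, 0.3183]
tool_rot: [0.997, -0.071, -0.0, -0.0]
ft_force: [0.4, 0.1, -1.5]
grip_width: 0.0236
```

Request:
drive_tool(
  plan=[
    [[-0.04, 1, 0, 0, 0, 0.4], [-0.04, 1, 0, 0, 0, 0.4], [-0.04, 1, 0, 0, 0, 0.4], [-0.04, 1, 0, 0, 0, 0.4], [-0.04, 1, 0, 0, 0, 0.4], [-0.04, 1, 0, 0, 0, 0.4], [-0.04, 1, 0, 0, 0, 0.4], [-0.04, 1, 0, 0, 0, 0.4]],
  ],
)

```text
time: 13.32
position: [0.5307, 0.0191, 0.3187]
tool_rot: [0.995, 0.096, -0.0, -0.0]
ft_force: [0.4, 0.1, -0.4]
grip_width: 0.0237
```

Request:
drive_tool(
  plan=[
    [[-0.02, 0.95, 0, 0, 0, 0.4], [-0.02, 0.95, 0, 0, 0, 0.4], [0, 0.92, 0, 0, 0, 0.3], [0, 0, -0.5, 0, 0, 0], [0, 0, -0.8, 0, 0, 0], [0, 0, -0.4, 0, 0, 0], [0, 0, 0, 0, 0, 0]],
  ],
)

```text
time: 14.2
position: [0.5298, 0.0875, 0.2752]
tool_rot: [0.988, 0.151, -0.001, -0.0]
ft_force: [-0.4, -0.1, -0.8]
grip_width: 0.0237
```

Run:
```python
from h import *
s=camera("side")[:,:,::-1]; cv2.imwrite("pics/side3.png",cv2.resize(s[150:350,240:420],None,fx=3,fy=3,interpolation=cv2.INTER_CUBIC))
```

```text
(no output)
```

View pics/side3.png

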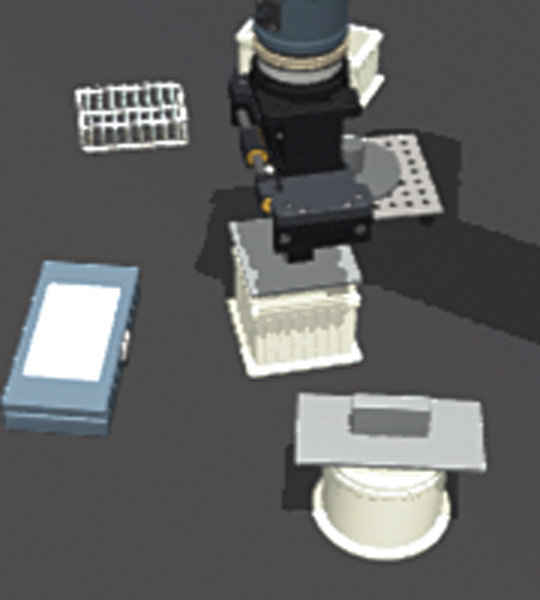

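Request:
drive_tool(
  plan=[
    [[0, 0.08, -0.2, 0, 0, 0], [0, 0, -0.2, 0, 0, 0], [0, 0, -0.1, 0, 0, 0], [0, 0, -0.05, 0, 0, 0], [0, 0, 0, 0, 0, 0]],
  ],
)

```text
time: 14.88
position: [0.5301, 0.0898, 0.2625]
tool_rot: [0.988, 0.152, -0.0, -0.0]
ft_force: [0.2, 0.6, -0.8]
grip_width: 0.0238
```

Request:
drive_tool(
  plan=[
    [[0, 0, -0.05, 0, 0, 0], [0, 0, 0, 0, 0, 0]],
  ],
)

```text
time: 15.12
position: [0.5302, 0.0898, 0.2613]
tool_rot: [0.988, 0.152, 0.0, 0.0]
ft_force: [0.4, 0.7, -0.9]
grip_width: 0.0239
```

Request:
drive_tool(
  plan=[
    [[0, 0, 0, 0, 0, 0], [0, 0, 0, 0, 0, 0], [0, 0, 0, 0, 0, 0], [0, 0, 0, 0, 0, 0], [0, 0, 1, 0, 0, 0], [0, 0, 1, 0, 0, 0], [0, 0, 1, 0, 0, 0]],
  ],
  grip=0,
)

```text
time: 16.0
position: [0.53, 0.0898, 0.3369]
tool_rot: [0.988, 0.152, -0.0, -0.0]
ft_force: [-0.2, -0.1, -0.2]
grip_width: 0.0837
```

Request:
drive_tool(
  plan=[
    [[-0.43, 0.94, 0, 0, 0, -0.3], [-0.43, 0.94, 0, 0, 0, -0.3], [-0.43, 0.94, 0, 0, 0, -0.3], [-0.43, 0.94, 0, 0, 0, -0.3], [-0.43, 0.94, 0, 0, 0, -0.3], [-0.43, 0.94, 0, 0, 0, -0.3], [-0.43, 0.95, 0, 0, 0, -0.3], [-0.42, 0.95, 0, 0, 0, -0.3]],
  ],
)

```text
time: 17.0
position: [0.4439, 0.279, 0.3363]
tool_rot: [1.0, 0.026, -0.0, 0.0]
ft_force: [0.1, 0.3, -0.2]
grip_width: 0.087
```

Run:
```python
from h import *
t=camera("top")[:,:,::-1];cv2.imwrite("pics/top4.png",t)
print(robot.get_obs()["position"])
x0,x1,y0,y1=448,516,206,276
u=cv2.resize(t[y0:y1,x0:x1],None,fx=8,fy=8,interpolation=cv2.INTER_CUBIC)
cv2.imwrite("pics/obd.png",u)
m=(u.min(2)>160).astype(np.uint8)
cs,_=cv2.findContours(m,cv2.RETR_EXTERNAL,cv2.CHAIN_APPROX_NONE);c=cv2.convexHull(max(cs,key=cv2.contourArea))[:,0]
px=(c+.5)/8-.5+[x0,y0]
for z in(.005,.06): print(z,cv2.minAreaRect((cast("top",px,z)*1000).astype(np.float32)))
```

```text
[0.44260342 0.2809956  0.33627276]
0.005 ((547.8432006835938, -297.3096923828125), (85.41093444824219, 152.1770782470703), 71.21221160888672)
0.06 ((541.3504028320312, -282.0549011230469), (82.11050415039062, 146.2967071533203), 71.21221160888672)
```

View pics/top4.png

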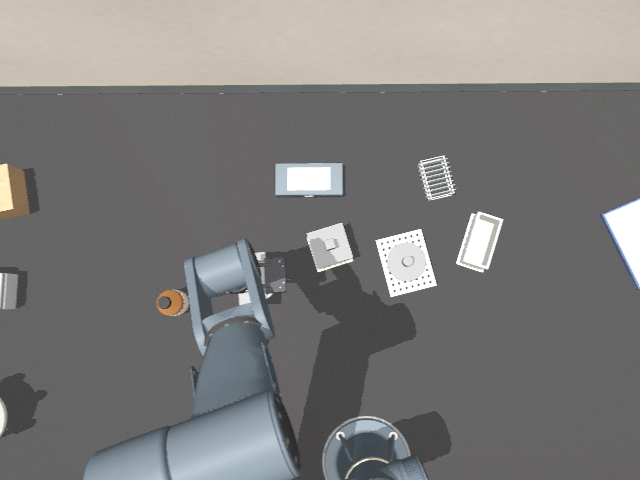

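View pics/obd.png

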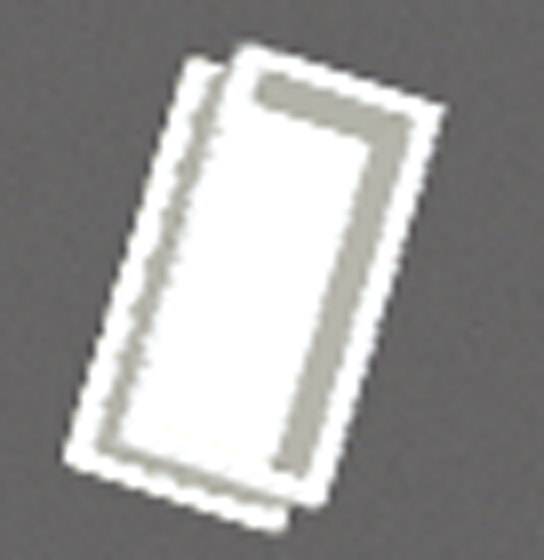

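Run:
```python
from h import *
print(robot.get_obs()["position"])
x0,x1,y0,y1=448,516,206,276
f=lambda p:(np.array(p)+.5)/8-.5+[x0,y0]
print(cast("top",f((282,275)),.06),cast("top",f((237.5,295)),.005))
c=(cast("top",f((282,275)),.06)+cast("top",f((237.5,295)),.005))[0]/2*1000;print(c)
u=cv2.imread("pics/obd.png")
t=np.radians(-18.5);A=np.array([[np.cos(t),-np.sin(t)],[np.sin(t),np.cos(t)]])
for h,z,col in(((64,30),.06,(0,0,255)),((60,26),.06,(0,160,0)),((70,36),.005,(255,0,0))):
    P=np.array([[1,1],[1,-1],[-1,-1],[-1,1]])*h@A.T+c
    q=proj("top",np.c_[P/1000,[z]*4]); q=((q+.5-[x0,y0])*8-.5).round().astype(int)
    cv2.polylines(u,[q],True,col,1)
cv2.imwrite("pics/obd2.png",u)
```

```text
[0.44260342 0.2809956  0.33627276]
[[ 0.54401305 -0.29084631]] [[ 0.54414581 -0.29192173]]
[ 544.0794301  -291.38402029]
```

View pics/obd2.png

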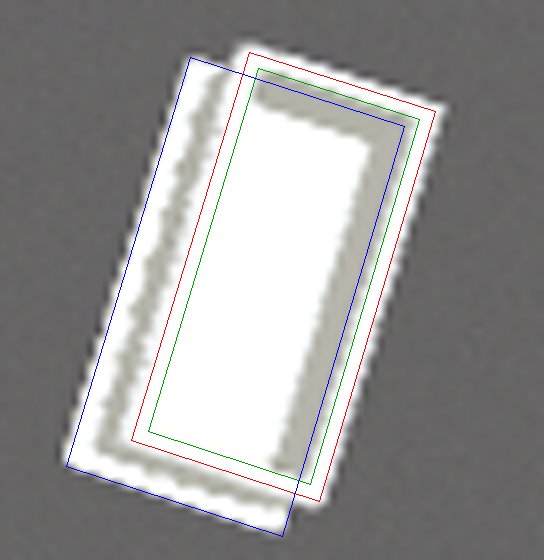

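Request:
drive_tool(
  plan=[
    [[0, 0, -0.9, 0, 0, 0], [0, 0, -0.8, 0, 0, 0], [0, 0, -0.5, 0, 0, 0], [0, 0, -0.3, 0, 0, 0], [0, 0, 0, 0, 0, 0]],
  ],
)

```text
time: 17.68
position: [0.4445, 0.2781, 0.2735]
tool_rot: [1.0, 0.026, -0.0, 0.0]
ft_force: [0.4, 0.9, -0.6]
grip_width: 0.0871
```

Request:
drive_tool(
  plan=[
    [[0, 0, -0.06, 0, 0, 0], [0, 0, 0, 0, 0, 0], [0, 0, 0, 0, 0, 0], [0, 0, 0, 0, 0, 0], [0, 0, 0, 0, 0, 0], [0, 0, 0, 0, 0, 0], [0, 0, 0, 0, 0, 0], [0, 0, 0, 0, 0, 0]],
  ],
  grip=1,
)

```text
time: 18.68
position: [0.4444, 0.2783, 0.2722]
tool_rot: [1.0, 0.026, -0.0, -0.0]
ft_force: [-0.2, 0.3, 0.8]
grip_width: 0.0149
```

Request:
drive_tool(
  plan=[
    [[0, 0, 0, 0, 0, 0], [0, 0, 0, 0, 0, 0], [0, 0, 0, 0, 0, 0]],
  ],
)

```text
time: 19.05
position: [0.4444, 0.2783, 0.2722]
tool_rot: [1.0, 0.026, -0.0, -0.0]
ft_force: [0.3, 0.1, 0.4]
grip_width: 0.0134
```

Request:
drive_tool(
  plan=[
    [[0, 0, 0.5, 0, 0, 0], [0, 0, 0.8, 0, 0, 0], [0, 0, 1, 0, 0, 0], [0, 0, 0.7, 0, 0, 0], [0.17, -0.6, 0, 0, 0, -0.15], [0.17, -1, 0, 0, 0, -0.15], [0.17, -1, 0, 0, 0, -0.15], [0.17, -1, 0, 0, 0, -0.15]],
  ],
)

```text
time: 20.05
position: [0.4612, 0.1866, 0.3466]
tool_rot: [1.0, -0.006, -0.001, 0.0]
ft_force: [0.5, 0.2, -1.0]
grip_width: 0.0136
```

Request:
drive_tool(
  plan=[
    [[0.17, -1, 0, 0, 0, -0.15], [0.17, -1, 0, 0, 0, -0.15], [0.17, -1, 0, 0, 0, -0.15], [0.17, -1, 0, 0, 0, -0.15], [0.17, -1, 0, 0, 0, -0.15], [0.17, -1, 0, 0, 0, -0.15], [0.17, -1, 0, 0, 0, -0.15], [0.17, -1, 0, 0, 0, -0.15]],
  ],
)

```text
time: 21.05
position: [0.4949, -0.0134, 0.3466]
tool_rot: [0.998, -0.069, -0.001, 0.0]
ft_force: [0.4, -0.5, -0.8]
grip_width: 0.0134
```

Request:
drive_tool(
  plan=[
    [[0.17, -1, 0, 0, 0, -0.15], [0.17, -1, 0, 0, 0, -0.15], [0.17, -1, 0, 0, 0, -0.15], [0.17, -1, 0, 0, 0, -0.15], [0.17, -1, 0, 0, 0, -0.15], [0.17, -1, 0, 0, 0, -0.15], [0.17, -1, 0, 0, 0, -0.15], [0.17, -1, 0, 0, 0, -0.15]],
  ],
)

```text
time: 22.05
position: [0.5292, -0.2133, 0.3468]
tool_rot: [0.991, -0.131, -0.0, -0.0]
ft_force: [0.2, -0.3, -0.9]
grip_width: 0.0136
```

Request:
drive_tool(
  plan=[
    [[0.15, -0.8, 0, 0, 0, -0.1], [0.15, -0.8, 0, 0, 0, -0.1], [0.15, -0.8, 0, 0, 0, -0.1], [0.15, -0.7, -0.6, 0, 0, -0.2], [0, 0, -1, 0, 0, 0], [0, 0, -1, 0, 0, 0], [0, 0, -0.5, 0, 0, 0], [0, 0, 0, 0, 0, 0]],
  ],
)

```text
time: 23.05
position: [0.5441, -0.2891, 0.2683]
tool_rot: [0.988, -0.156, -0.001, -0.001]
ft_force: [0.8, -0.2, -0.5]
grip_width: 0.0141
```

Run:
```python
from h import *
s=camera("side")[:,:,::-1]; cv2.imwrite("pics/side5.png",cv2.resize(s[100:300,240:420],None,fx=3,fy=3,interpolation=cv2.INTER_CUBIC))
print(robot.get_obs()["position"])
```

```text
[ 0.54451284 -0.28929781  0.26939567]
```

View pics/side5.png

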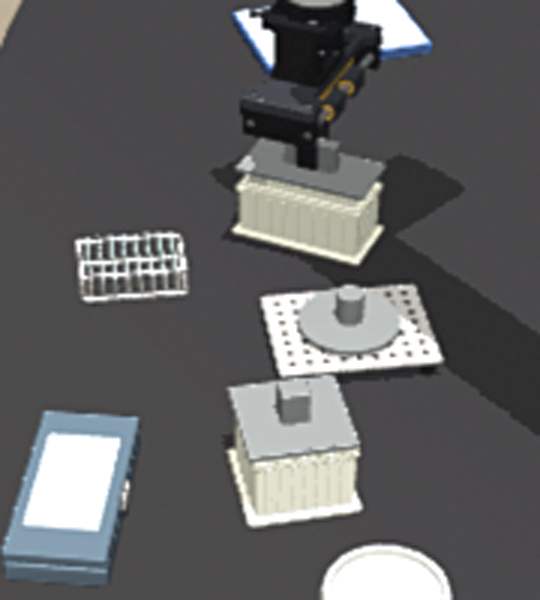

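Request:
drive_tool(
  plan=[
    [[0, -0.08, -0.2, 0, 0, 0], [0, 0, -0.2, 0, 0, 0], [0, 0, -0.1, 0, 0, 0], [0, 0, -0.07, 0, 0, 0], [0, 0, 0, 0, 0, 0]],
  ],
)

```text
time: 23.72
position: [0.5444, -0.2912, 0.2554]
tool_rot: [0.988, -0.156, -0.0, -0.0]
ft_force: [0.5, 0.7, -1.1]
grip_width: 0.0136
```

Request:
drive_tool(
  plan=[
    [[0, 0, -0.06, 0, 0, 0], [0, 0, -0.06, 0, 0, 0], [0, 0, 0, 0, 0, 0]],
  ],
)

```text
time: 24.1
position: [0.5444, -0.2912, 0.2524]
tool_rot: [0.988, -0.156, -0.0, -0.0]
ft_force: [0.6, 0.3, -1.0]
grip_width: 0.0137
```

Request:
drive_tool(
  plan=[
    [[0, 0, 0, 0, 0, 0], [0, 0, 0, 0, 0, 0], [0, 0, 0, 0, 0, 0], [0, 0, 0, 0, 0, 0], [0, 0, 1, 0, 0, 0], [0, 0, 1, 0, 0, 0], [0, 0, 1, 0, 0, 0]],
  ],
  grip=0,
)

```text
time: 24.98
position: [0.5443, -0.2912, 0.3282]
tool_rot: [0.988, -0.156, -0.0, -0.0]
ft_force: [-0.8, 0.0, -0.1]
grip_width: 0.076
```

Run:
```python
from h import *
t=camera("top")[:,:,::-1];cv2.imwrite("pics/top6.png",t)
s=camera("side")[:,:,::-1];cv2.imwrite("pics/side6.png",s)
def big(b,lo,S=8):
    x0,x1,y0,y1=b;u=cv2.resize(t[y0:y1,x0:x1],None,fx=S,fy=S,interpolation=cv2.INTER_CUBIC)
    cs,_=cv2.findContours((u.min(2)>lo).astype(np.uint8),cv2.RETR_EXTERNAL,cv2.CHAIN_APPROX_NONE);c=cv2.convexHull(max(cs,key=cv2.contourArea))[:,0]
    return u,(c+.5)/S-.5+[x0,y0]
u,px=big((222,292,246,316),160); cv2.imwrite("pics/rd.png",u)
for z in(.005,.075): print(z,cv2.minEnclosingCircle((cast("top",px,z)*1000).astype(np.float32)), cv2.fitEllipse((cast("top",px,z)*1000).astype(np.float32)))
x0,x1,y0,y1=375,440,228,300;v=cv2.resize(t[y0:y1,x0:x1],None,fx=8,fy=8,interpolation=cv2.INTER_CUBIC); cv2.imwrite("pics/st.png",v)
```

```text
0.005 ((446.87615966796875, 281.4329528808594), 56.342533111572266) ((446.3613586425781, 281.4056701660156), (104.46173858642578, 112.65644073486328), 162.0850067138672)
0.075 ((443.578125, 272.3853454589844), 53.571598052978516) ((443.0886535644531, 272.359375), (99.32426452636719, 107.11595916748047), 162.08497619628906)
```

View pics/top6.png

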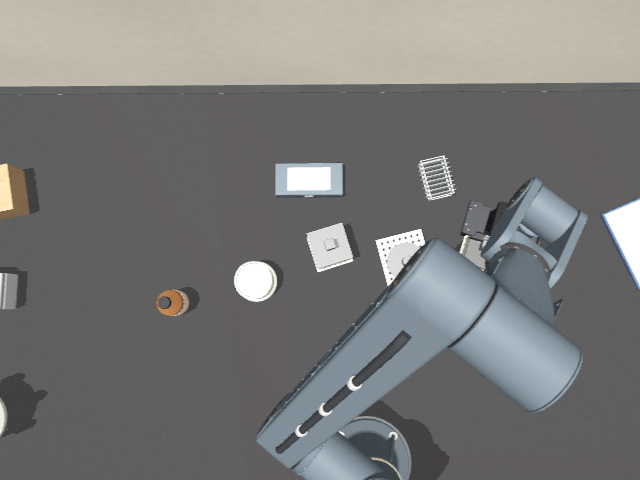

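View pics/rd.png

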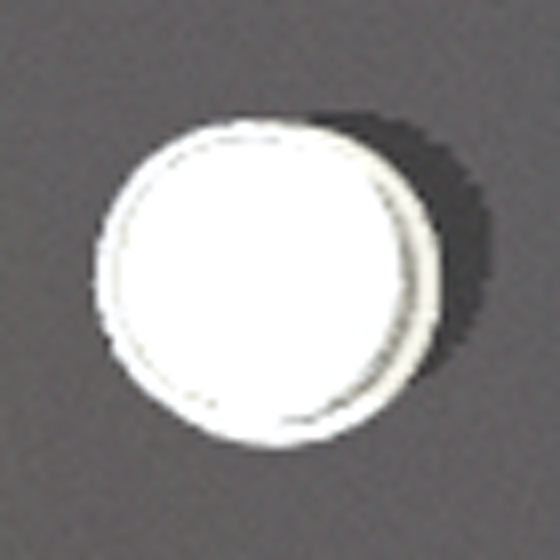

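View pics/st.png

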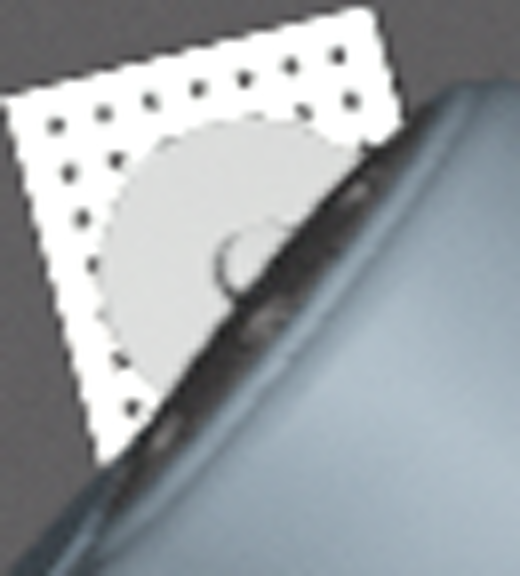

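Run:
```python
from h import *
u=cv2.imread("pics/rd.png"); th=np.linspace(0,2*np.pi,80)
for r,z,col in((46,.075,(0,0,255)),(42,.075,(0,160,0)),(52,.005,(255,0,0))):
    P=np.c_[445.6+r*np.cos(th),278.5+r*np.sin(th)]/1000
    q=proj("top",np.c_[P,[z]*80]); q=((q+.5-[222,246])*8-.5).round().astype(int); cv2.polylines(u,[q],True,col,1)
a=cv2.imread("pics/top4.png")
w=lid(a,(376,440,228,300),.033,lo=205,hi=238); print("lid on stand",cv2.minEnclosingCircle(w))
v=cv2.resize(a[228:300,376:440],None,fx=8,fy=8,interpolation=cv2.INTER_CUBIC)
for r,z in((49,.033),(13,.063)):
    q=proj("top",np.c_[np.c_[492+r*np.cos(th),-104+r*np.sin(th)]/1000,[z]*80]); q=((q+.5-[376,228])*8-.5).round().astype(int); cv2.polylines(v,[q],True,(0,0,255),1)
v=cv2.copyMakeBorder(v[:560],0,560-min(560,v.shape[0]),0,0,cv2.BORDER_CONSTANT)
o=np.hstack([u,v]);cv2.imwrite("pics/chk.png",cv2.resize(o,None,fx=.74,fy=.74,interpolation=cv2.INTER_AREA)[:, :800])
```

```text
lid on stand ((493.9544677734375, -102.98512268066406), 49.68295669555664)
```

View pics/chk.png

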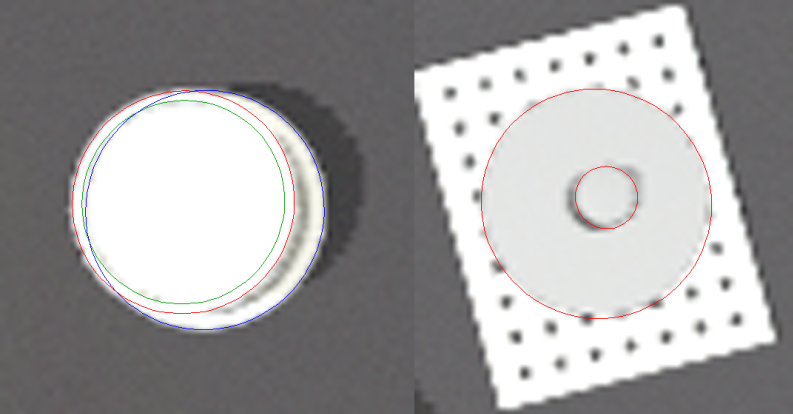

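Request:
drive_tool(
  plan=[
    [[-0.26, 0.94, 0, 0, 0, 0], [-0.26, 0.94, 0, 0, 0, 0], [-0.26, 0.94, 0, 0, 0, 0], [-0.26, 0.94, 0, 0, 0, 0], [-0.26, 0.94, 0, 0, 0, 0], [-0.26, 0.94, 0, 0, 0, 0], [-0.26, 0.94, 0, 0, 0, 0], [-0.27, 0.91, -0.4, 0, 0, 0]],
  ],
)

```text
time: 26.08
position: [0.492, -0.1025, 0.3181]
tool_rot: [0.988, -0.156, 0.001, 0.0]
ft_force: [0.2, 0.5, -0.5]
grip_width: 0.0869
```

Request:
drive_tool(
  plan=[
    [[0, 0, -1, 0, 0, 0], [0, 0, -1, 0, 0, 0], [0, 0, -1, 0, 0, 0], [0, 0, -0.6, 0, 0, 0], [0, 0, -0.3, 0, 0, 0], [0, 0, 0, 0, 0, 0]],
  ],
)

```text
time: 26.82
position: [0.4922, -0.1039, 0.2199]
tool_rot: [0.988, -0.156, -0.0, -0.0]
ft_force: [0.1, -0.5, -0.1]
grip_width: 0.0871
```

Request:
drive_tool(
  plan=[
    [[0, 0, 0, 0, 0, 0], [0, 0, 0, 0, 0, 0], [0, 0, 0, 0, 0, 0], [0, 0, 0, 0, 0, 0], [0, 0, 0, 0, 0, 0], [0, 0, 0, 0, 0, 0], [0, 0, 0, 0, 0, 0], [0, 0, 0, 0, 0, 0]],
  ],
  grip=1,
)

```text
time: 27.82
position: [0.4921, -0.1039, 0.2199]
tool_rot: [0.988, -0.156, -0.0, -0.0]
ft_force: [0.5, -0.4, -0.9]
grip_width: 0.0255
```

Request:
drive_tool(
  plan=[
    [[0, 0, 0.5, 0, 0, 0], [0, 0, 1, 0, 0, 0], [0, 0, 1, 0, 0, 0], [0, 0, 1, 0, 0, 0], [0, 0, 1, 0, 0, 0], [0, 0, 0.6, 0, 0, 0]],
  ],
)

```text
time: 28.58
position: [0.492, -0.1039, 0.3495]
tool_rot: [0.988, -0.156, 0.001, 0.0]
ft_force: [-0.1, -0.8, -2.0]
grip_width: 0.0257
```

Request:
drive_tool(
  plan=[
    [[-0.12, 0.6, 0, 0, 0, 0], [-0.12, 1, 0, 0, 0, 0], [-0.12, 1, 0, 0, 0, 0], [-0.12, 1, 0, 0, 0, 0], [-0.12, 1, 0, 0, 0, 0], [-0.12, 1, 0, 0, 0, 0], [-0.12, 1, 0, 0, 0, 0], [-0.12, 1, 0, 0, 0, 0]],
  ],
)

```text
time: 29.58
position: [0.4668, 0.0877, 0.3468]
tool_rot: [0.988, -0.156, -0.001, -0.0]
ft_force: [-0.0, -0.1, -1.7]
grip_width: 0.0255
```

Request:
drive_tool(
  plan=[
    [[-0.11, 1, 0, 0, 0, 0], [-0.11, 1, 0, 0, 0, 0], [-0.11, 1, 0, 0, 0, 0], [-0.11, 1, 0, 0, 0, 0], [-0.11, 1, 0, 0, 0, 0], [-0.11, 1, 0, 0, 0, 0], [-0.12, 1, 0, 0, 0, 0], [-0.12, 0.7, 0, 0, 0, 0]],
  ],
)

```text
time: 30.58
position: [0.4443, 0.2798, 0.3468]
tool_rot: [0.988, -0.156, -0.001, 0.0]
ft_force: [-0.4, -0.6, -0.1]
grip_width: 0.0249
```

Request:
drive_tool(
  plan=[
    [[0, 0, -0.9, 0, 0, 0], [0, 0, -0.9, 0, 0, 0], [0, 0, -0.5, 0, 0, 0], [0, 0, -0.2, 0, 0, 0], [0, 0, 0, 0, 0, 0]],
  ],
)

```text
time: 31.2
position: [0.4457, 0.2785, 0.285]
tool_rot: [0.988, -0.156, -0.0, 0.0]
ft_force: [-0.2, 0.2, -0.3]
grip_width: 0.0255
```

Run:
```python
from h import *
s=camera("side")[:,:,::-1]; cv2.imwrite("pics/side7.png",cv2.resize(s[110:350,260:460],None,fx=2.5,fy=2.5,interpolation=cv2.INTER_CUBIC))
```

```text
(no output)
```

View pics/side7.png

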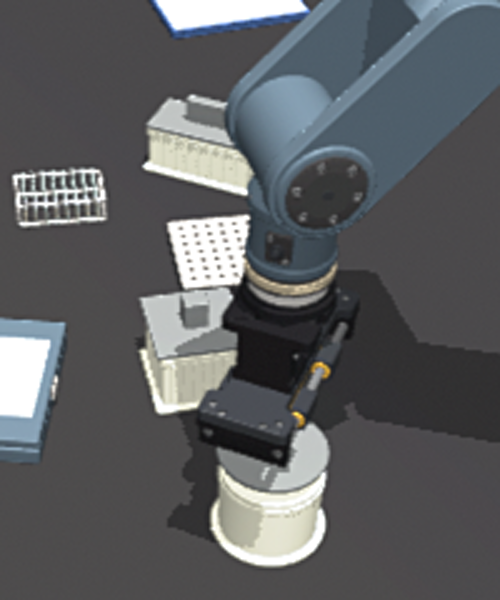

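Centred over the round dish, still about 17 mm high; lowering.

Request:
drive_tool(
  plan=[
    [[0, 0, -0.2, 0, 0, 0], [0, 0, -0.2, 0, 0, 0], [0, 0, -0.15, 0, 0, 0], [0, 0, -0.1, 0, 0, 0], [0, 0, 0, 0, 0, 0], [0, 0, 0, 0, 0, 0]],
  ],
)

```text
time: 32.0
position: [0.4457, 0.2786, 0.2688]
tool_rot: [0.988, -0.156, 0.0, -0.0]
ft_force: [0.2, 0.3, -1.0]
grip_width: 0.0248
```

Request:
drive_tool(
  plan=[
    [[0, 0, -0.03, 0, 0, 0], [0, 0, 0, 0, 0, 0]],
  ],
)

```text
time: 32.25
position: [0.4457, 0.2785, 0.268]
tool_rot: [0.988, -0.156, 0.0, -0.0]
ft_force: [-0.7, 1.1, -1.0]
grip_width: 0.0254
```

Release, lift and withdraw towards the base side for a clear view.

Request:
drive_tool(
  plan=[
    [[0, 0, 0, 0, 0, 0], [0, 0, 0, 0, 0, 0], [0, 0, 0, 0, 0, 0], [0, 0, 0, 0, 0, 0], [0, 0, 1, 0, 0, 0], [0, 0, 1, 0, 0, 0], [0, 0, 1, 0, 0, 0], [0, 0, 1, 0, 0, 0]],
  ],
  grip=0,
)

```text
time: 33.25
position: [0.4455, 0.2785, 0.3688]
tool_rot: [0.988, -0.156, -0.0, 0.0]
ft_force: [-0.1, 0.2, -0.2]
grip_width: 0.0862
```

Request:
drive_tool(
  plan=[
    [[0.1, -1, 0.5, 0, 0, 0], [0.1, -1, 0.5, 0, 0, 0], [0.1, -1, 0.3, 0, 0, 0], [0.1, -1, 0, 0, 0, 0], [0, -1, 0, 0, 0, 0], [0, -1, 0, 0, 0, 0], [0, -1, 0, 0, 0, 0], [0, -1, 0, 0, 0, 0]],
  ],
)

```text
time: 34.25
position: [0.4554, 0.0778, 0.4006]
tool_rot: [0.988, -0.156, 0.0, -0.0]
ft_force: [0.2, 0.4, -0.1]
grip_width: 0.0867
```

Request:
drive_tool(
  plan=[
    [[0, -1, 0, 0, 0, 0], [0, -1, 0, 0, 0, 0], [0, -1, 0, 0, 0, 0], [0, -1, 0, 0, 0, 0], [0, -1, 0, 0, 0, 0], [0, -1, 0, 0, 0, 0], [0, -1, 0, 0, 0, 0], [0, 0, 0, 0, 0, 0]],
  ],
)

```text
time: 35.25
position: [0.4558, -0.0977, 0.4006]
tool_rot: [0.988, -0.157, 0.0, 0.0]
ft_force: [0.1, 0.1, -0.5]
grip_width: 0.0869
```

Run:
```python
from h import *
t=camera("top")[:,:,::-1];cv2.imwrite("pics/top8.png",t)
s=camera("side")[:,:,::-1];cv2.imwrite("pics/side8.png",cv2.resize(s[110:350,240:440],None,fx=2.5,fy=2.5,interpolation=cv2.INTER_CUBIC))
```

```text
(no output)
```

View pics/top8.png

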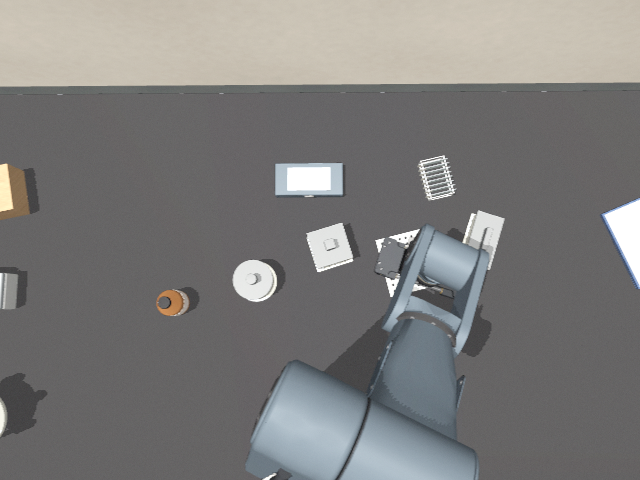

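View pics/side8.png

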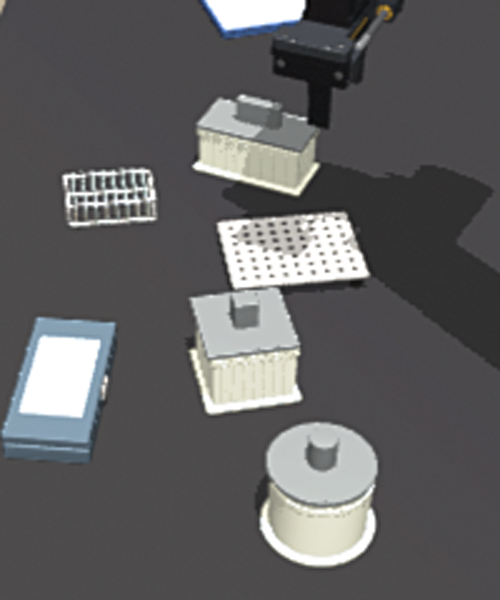

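Run:
```python
from h import *
a=camera("side")[:,:,::-1]; x0,y0,S=240,110,3
u=cv2.resize(a[y0:y0+195,x0+60:x0+160] if 0 else a[y0:y0+235,x0:x0+200],None,fx=2.5,fy=2.5,interpolation=cv2.INTER_CUBIC)
th=np.linspace(0,2*np.pi,60)
def rect(c,h,t): t=np.radians(t);return np.array([[1,1],[1,-1],[-1,-1],[-1,1]])*h@np.array([[np.cos(t),np.sin(t)],[-np.sin(t),np.cos(t)]])+c
for P,z in((np.c_[445.6+49*np.cos(th),278.5+49*np.sin(th)],.081),(rect((529.6,89.5),(46,46),17.6),.076),(rect((544,-291.4),(68,34),-18),.066)):
    q=proj("side",np.c_[P/1000,[z]*len(P)]);q=((q+.5-[x0,y0])*2.5-.5).round().astype(int);cv2.polylines(u,[q],True,(0,0,255),1)
cv2.imwrite("pics/side9.png",u)
```

```text
(no output)
```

View pics/side9.png

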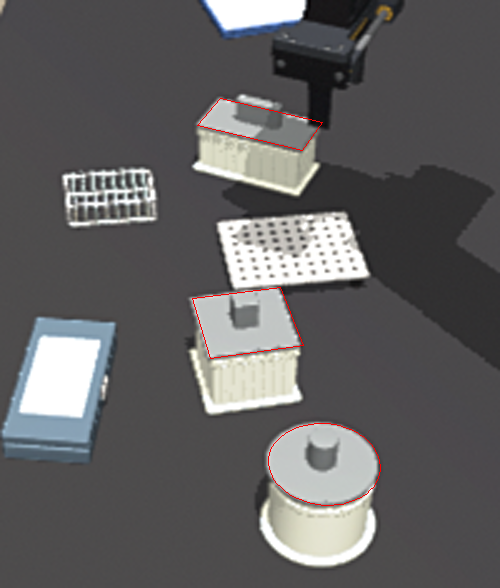

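The outlines drawn at each dish's seated height and measured centre match all three plates in the side view. They are within about 1 to 2 px in the picture, or roughly 2 mm. Handing in.

Run:
```python
from rig import robot
print(robot.hand_in(), robot.get_obs()["time"])
```

```text
the job is handed in; nothing more can be done
the job is handed in; nothing more can be done
```

All three lids are on their own dishes, and the job was handed in at about 35 s of the 109 s allowed. The hand-in reported no verdict.

- **Moves:** I parked the round lid on the stand, then put the square lid on the square dish, the oblong lid on the oblong dish, and the round lid on the round dish. The stand is empty again.
- **Seating and position:** In the last side picture, plate outlines drawn at the seated heights and measured dish centres matched all three lids to about 2 mm. Each lid looked level and square to its dish.
- **Forces and other objects:** Wrist forces stayed within about 2 N at every reading. The bottle, slide box and slide rack look where they were at the start, and the gripper was open and well clear.
- **Limits of the checks:** No check failed or disagreed. The final check was an overlay judged by eye, not a fresh numeric fit. In the last top view the arm partly hid the oblong lid, so that one was checked in the side view only.

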